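# Close the capsule keeper: fold its flap over and tuck it under the lip

### The arm

A 7-joint arm with a two-finger parallel gripper is mounted at the origin on the work surface. World frame = base frame: x ahead of the robot, y to its left, z up, the work surface at z = 0. Lengths are in m, angles in rad, forces in N, time in s.
With the tool pointing down it reaches from about 0.4 to 0.85 m from the base axis. Payload 4.5 kg.
Tool frame: the origin (TCP) lies between the finger pads; the fingertips stand 19 mm ahead of it and the grasp point (between the pads) is the TCP; z points along the fingers, y is the direction in which the jaws open and shut (so a half turn about z gives the same grasp; the last joint's range is limited). The gripper opens to 88 mm and grips with 3 to 60 N. Pads are 18 mm wide; open, the fingers measure 123 mm over their backs; the gripper's body (75 mm by 187 mm) begins 45 mm behind the grasp point.
Start: joints at [-1.226, 0.689, -0.195, 1.565, 0.157, 0.902, -0.215], TCP at [0.191, 0.595, 0.258] pointing down, gripper open.
Joint ranges: [-3.01, 3.01], [-0.46, 2.08], [-1.47, 1.51], [0.13, 2.56], [-1, 4.14], [0.04, 2.09], [-2.66, 2.66]. Speed limits (rad/s): [2.57, 2.57, 3.14, 3.14, 3.14, 3.14, 3.14].

### API

Orientations are given as a unit quaternion [x, y, z, w].
In Python, from plant import status, snapshot, finish_job, cut_out, tip_of gives the robot as it stands. The module is installed in compiled form; this text tells all that it offers.
- The arm moves only by the tool carry_out, never from a script. Its arguments are lists of equal length, an entry for each row: "linear": the shift along the world's x, y, z in m, a list of three; "roll": the turn about the world's z in rad. A call has 1 to 8 rows; each row is the pose to reach, as a shift and turn from the pose measured when the call began; what a row does not reach only later rows make up. A row lasts 1/12 s, in which the tool goes at most 41.7 mm and 7.16 degrees, less where a joint would pass 70% of its speed; a pose out of reach is approached as far as the arm can. A call with a gripper value outside its range is refused whole. "gripper" is the opening, from 0 (shut) to 1 (fully open), set as the call begins (left out, the last holds). The fingers move at their own pace and stop on an object; "grip_force" is the grip in N (left out, the last holds). Time passes only in rows, so rows that repeat a pose let the fingers close. It gives the time, the measured TCP pose, the force and the opening at its end, in the units of the state.
- status.get_state(): the state, without advancing time (a new reading comes with each control period).
- snapshot(name): name is "scene" or "side" or "wrist"; returns a dict with "img" (400x640x3 uint8, red, green, blue), "range_z" (400x640 float32, m along the optical axis (not along the pixel's ray), 0 where there is no reading), "fx", "fy", "cx", "cy" (pixels), "world_from_camera" (4x4, takes a point from camera to world coordinates). Camera axes: x right, y down, z forward; pixel columns grow to the right and rows downward; lengths in m; the calibration is good to about 2 mm. A picture is of the moment at which its call begins.
- finish_job(): hands the job in, once; it reports no verdict.
Trained networks look in a picture, given as the dict that the camera call returned (one of the last four; its "shot" number tells which), for a name from the list of things; names that differ only in an ending like _2 or _b are one class to them, and where a whole thing is asked for, a point or a joint stands for the part that bears it (a point fixed in the world has none). Each returns a list of dicts, best first, with "confidence" (0 to 1); they miss things now and then, are a little off and sometimes report something else, mostly with a low value. They report only what shows in the picture. A call takes as long as a camera call.
- cut_out(picture, query): "region" (400x640 bool, what is visible of it) and "pixel" ([column, row] in pixels, amid what is visible of it).
- tip_of(picture, query): "pixel" ([column, row] in pixels: a listed point, or the origin of a listed thing).
The state is a dict: "clock": time; "q": joint angles; "qd": joint speeds; "joint_torque": joint torques, N m; "tool_pos": TCP position; "eef_rot": TCP orientation; "contact_force": force on the tool from outside, world axes, zero at the start; "moment": the same for the moment, N m; "opening": opening from 0.0 (shut) to 1.0 (fully open).
Only numpy, scipy, OpenCV 4.12 (cv2) and the standard library are available. Lean on these libraries where they do the work, as an engineer would, in place of code of your own. Each camera call takes 0.05 s, during which the arm holds its last target.

### The job

Close the coffee-capsule keeper: push its standing grey flap over until it lies flat on the tub, keep it pressed down against its spring, and push it forward so that its free edge goes well in beneath the tub's retaining lip and stays tucked when you let go. Work gently with the fingertips only, never pinching the flap or lifting anything, and leave the jars, tins and other pantry things standing where they are.

Things in the scene. Friction and masses are not known exactly. Their poses are not given: they have to be found in the camera images.
- keeper: White open plastic tub, 177 (x) x 130 (y) mm, side walls 88 mm high, fixed to the counter, coffee capsules low inside. Origin: on the counter under its middle (tub from x = -92 to +85 mm). +x points to the hinge end, -x to the lip end (roughly facing the robot). The lip, along the whole -x end, spans x = -92 to -70 mm; its flat part (x below -77) has its underside 96.5 mm above the counter.
- flap (a joint): Flap's hinge angle, rad: 0 = flat on the tub, pi/2 upright, 2.0 = stop, leaning back. A spring lifts it towards about 1.7 when free (0.1 N m at flat). Axis along the keeper's y, 91 mm above the counter, at the keeper's x = +60 mm minus joint carriage. Tucked it reads 0 to 0.03. It folds flat past the lip only while the carriage is back (below 5 mm).
- carriage (a joint): How far (m) the flap and its hinge have slid along the keeper's -x, towards the lip: 0 = fully back, 0.020 = fully forward (stop). No spring; takes about 5 N to slide and stays where left. With the flap flat, its free edge is at the keeper's x = -65 mm minus this.
- flap_step (a point): Mid-top of the steep face of the push step on the flap's outer (when flat, upper) face: a wedge 100 mm long along the hinge direction; steep face towards the hinge, 10 mm high, 85 mm from the hinge axis, sloping off to 107 mm. Push there to slide the flap. Flap: grey plate 112 mm wide, 4 mm thick, 4 to 125 mm from the axis (mid-thickness). Site x: towards the hinge; z: out of the outer face.
- flap_edge (a point): Middle of the flap's free edge, half-way through its thickness, 125 mm from the hinge axis; this edge goes beneath the lip. Axes as for flap_step.
- lip_edge (a point): Mid-width of the retaining lip's inner edge, at the keeper's x = -70 mm, 100.5 mm above the counter. From here to x = -77 mm the lip is bent up as a lead-in (top at 105 mm); beyond it is flat, top at 100.5 mm. Axes as the keeper's.
- basket: Brown wicker basket, 190 x 160 x 100 mm high, fixed, left or right of the keeper. Origin under its middle. Leave alone.
- tin: Aluminium tin, 60 mm diameter, 85 mm high, standing in the basket. Leave alone. Origin: centre of its underside.
- jar_low: Clear clamp jar of pasta, 72 mm diameter, 75 mm high, beyond the lip end of the keeper. Leave alone. Origin: centre of its underside.
- jar_nuts: Clear clamp jar of nuts, 72 mm diameter, 85 mm high, beyond the hinge end of the keeper. Leave alone. Origin: centre of its underside.
- jar_tall: Tall clear jar of pasta, 90 mm diameter, 200 mm high, far left. Leave alone. Origin: centre of its underside.
- carafe: Glass carafe with cork, 72 mm diameter, 210 mm high, far left. Leave alone. Origin: centre of its underside.
- mug: White mug, 80 mm diameter, 90 mm high, far right. Leave alone. Origin: centre of its underside.
- canister: White ceramic canister, 100 mm diameter, 135 mm high, far right. Leave alone. Origin: centre of its underside.

How it is judged:
On the way, in this order (a step that is already met when the one before it is completed fails the run):
1. the flap is folded down over the tub, not yet under the lip (value of joint flap below 0.2 rad and value of joint carriage below 0.012 m), for 0.05 s.
2. the flap's edge is pushed in beneath the lip (value of joint flap below 0.06 rad and value of joint carriage above 0.015 m), for 0.2 s.
At the end, for the whole second after the job is handed in: The flap lies flat (within 0.06 rad) with its hinge carriage at least 15 mm forward, so that its free edge is at least 9 mm in beneath the lip, below the lip's underside, at rest and held there by the lip alone (all of step 2 and z of flap_edge in the frame of keeper below 0.0985 m and x of flap_edge in the frame of keeper below -0.079 m and velocity of joint flap between -0.05 and 0.05 rad/s); the robot touches nothing.
It fails at once if the flap is forced (more than 35 N between the fingers and the flap) (contact force between the fingers and flap above 35 N).
It fails at once if the flap is pinched: touched with its plate standing between the finger pads (contact force between the fingers and flap above 0.5 N and z of the grasp point in the frame of flap_edge between -0.004 and 0.004 m and x of the grasp point in the frame of flap_edge between -0.012 and 0.125 m and y of the grasp point in the frame of flap_edge between -0.065 and 0.065 m).
It fails at once if the tub is struck or leaned on (more than 35 N) (contact force between the arm and keeper above 35 N).
It fails at once if a bystander is shifted by more than 20 mm or lifted (distance of any of tin, jar_low, jar_nuts, jar_tall, carafe, mug, canister from where it was at the start of the episode above 0.02 m).
It fails at once if a bystander is tipped (angle between any of tin, jar_low, jar_nuts, jar_tall, carafe, mug, canister's own z axis and vertical above 0.35 rad).
It also fails if it takes over 48 s, if anything falls off the work surface, if the arm or the gripper's body presses on something with over 40 N, if the wrist force passes 120 N, or if a joint passes its speed limit or range.

## Working session

There is one attempt and no reset: what is moved stays moved. The work goes in short steps, Python scripts to look and compute and a tool call to move; the robot and the scene stay as the last step left them, time stands still between calls to the robot, and variables do not carry over. Pictures are saved under pics/ and viewed, and the job is handed in when it is done.

Besides the shell and the picture viewer there is one more tool, called after "Call:" by a JSON object that holds its "name" and its "arguments", one argument or row to a line. carry_out: Moves the arm, as the interface text tells. Its arguments: {"type":"object","properties":{"linear":{"type":"array"},"roll":{"type":"array"},"gripper":{"type":"number"},"grip_force":{"type":"number"}},"required":["linear","roll"]}

```bash
mkdir -p pics
cat > h.py <<'E'
import numpy as np, cv2
from plant import status, snapshot, finish_job, cut_out, tip_of
def save(p,n): cv2.imwrite(f'pics/{n}.png',p['img'][:,:,::-1])
def world(p,px,z=None):
    u,v=px; 
    if z is None:
        z=p['range_z'][int(round(v)),int(round(u))]
    c=np.array([(u-p['cx'])/p['fx']*z,(v-p['cy'])/p['fy']*z,z,1])
    return (p['world_from_camera']@c)[:3]
def plane(p,px,h):
    u,v=px;T=p['world_from_camera']
    d=T[:3,:3]@np.array([(u-p['cx'])/p['fx'],(v-p['cy'])/p['fy'],1]);o=T[:3,3]
    return o+d*(h-o[2])/d[2]
def cloud(p):
    z=p['range_z'];v,u=np.mgrid[:400,:640]
    c=np.stack([(u-p['cx'])/p['fx']*z,(v-p['cy'])/p['fy']*z,z],-1)
    T=p['world_from_camera'];return c@T[:3,:3].T+T[:3,3]
E
python3 - <<'E'
from h import *
s=status.get_state();print(s['clock'],s['tool_pos'],s['eef_rot'],s['contact_force'])
for n in['scene','side']:
    p=snapshot(n);save(p,n+'0');np.savez(f'pics/{n}0.npz',**{k:v for k,v in p.items()})
    print(n,p['world_from_camera'].round(3).tolist())
    for q in['keeper','flap_step','flap_edge','lip_edge','jar_low','jar_nuts','basket']:
        r=tip_of(p,q)
        if r:
            r=r[0];print(q,r['confidence'],r['pixel'],world(p,r['pixel']).round(3))
E
```

```text
0.0 [0.1909913  0.59444029 0.25690508] [ 1.54737181e-01  9.87955212e-01 -9.48650016e-04 -7.12215116e-05] [-0.22329273 -0.11812963 -0.36739732]
scene [[-0.321, 0.581, -0.748, 1.451], [0.947, 0.212, -0.241, 0.273], [0.018, -0.786, -0.618, 0.848], [0.0, 0.0, 0.0, 1.0]]
keeper 0.78 [284.9, 209.6] [ 0.614 -0.109  0.087]
flap_step 0.6 [270.5, 183.3] [ 0.609 -0.15   0.164]
flap_edge 0.66 [267.5, 165.5] [ 0.318 -0.304  0.004]
jar_low 0.74 [301.5, 181.4] [ 0.45  -0.123  0.069]
jar_nuts 0.62 [280.7, 214.2] [ 0.62  -0.12   0.072]
basket 0.82 [391.6, 231.0] [0.602 0.19  0.089]
side [[-0.954, -0.215, 0.21, 0.194], [-0.3, 0.687, -0.662, 1.14], [-0.002, -0.695, -0.719, 1.356], [0.0, 0.0, 0.0, 1.0]]
keeper 0.71 [338.0, 186.4] [ 0.509 -0.095  0.062]
flap_step 0.71 [376.8, 137.3] [ 0.439 -0.416  0.052]
flap_edge 0.65 [316.4, 138.4] [ 0.611 -0.16   0.209]
lip_edge 0.58 [352.2, 167.0] [ 0.484 -0.2    0.07 ]
jar_low 0.93 [377.7, 196.9] [ 0.366 -0.119  0.027]
jar_nuts 0.81 [286.9, 182.7] [ 0.703 -0.084  0.033]
basket 0.74 [317.6, 260.0] [0.475 0.26  0.093]
```

View pics/scene0.png

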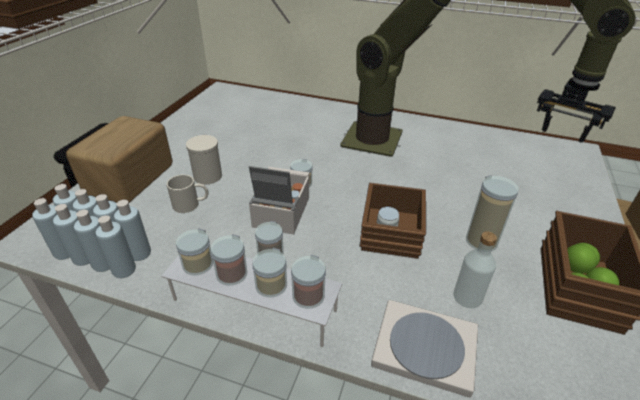

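View pics/side0.png

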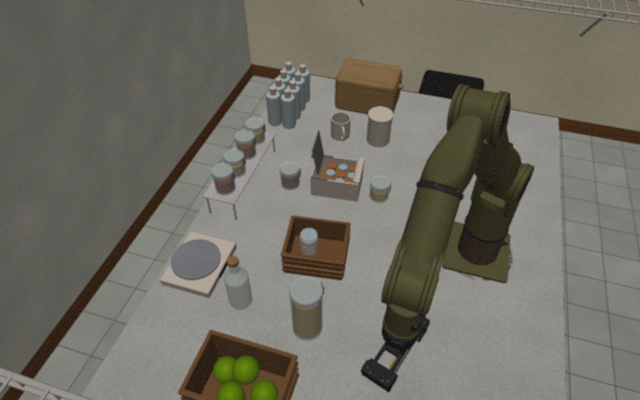

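Scene picture: keeper at about (283,200) with its flap standing at (271,185). jar_low is behind it, jar_nuts at (268,238), basket at (393,218). Side picture: flap at (318,152), lip end at about (355,170). Next I fit the keeper's geometry from depth.

Run:
```python
from h import *
P={n:dict(np.load(f'pics/{n}0.npz')) for n in['scene','side']}
for n,p in P.items():
    x0,y0,x1,y1=dict(scene=(230,145,340,265),side=(260,115,410,225))[n]
    cv2.imwrite(f'pics/{n}_crop.png',cv2.resize(p['img'][y0:y1,x0:x1,::-1],None,fx=5,fy=5,interpolation=cv2.INTER_CUBIC))
    C=cloud(p).reshape(-1,3)
    m=(p['range_z'].ravel()>0)&(C[:,0]>.35)&(C[:,0]<.85)&(C[:,1]>-.35)&(C[:,1]<.1)&(C[:,2]>.015)
    C=C[m]
    # top-down map coloured by height, 2mm/px*... 
    im=np.zeros((360,400,3),np.uint8)
    o=np.argsort(C[:,2])
    for q in C[o]:
        a=int((q[1]+.35)*800);b=int((.8-q[0])*800)
        if 0<=b<360 and 0<=a<400:
            col=cv2.applyColorMap(np.uint8([[min(255,q[2]*1200)]]),cv2.COLORMAP_JET)[0,0].tolist()
            cv2.circle(im,(a,b),1,col,-1)
    cv2.imwrite(f'pics/{n}_map.png',im)
    f=C[(C[:,2]>.12)&(C[:,2]<.25)]
    k=cloud(p); 
    print(n,len(f),f.min(0),f.max(0),f.mean(0))
a=cv2.imread('pics/scene_map.png');b=cv2.imread('pics/side_map.png');cv2.imwrite('pics/maps.png',np.hstack([a,b]))
```

```text
scene 1126 [ 0.59517884 -0.2407638   0.12017878] [0.84995408 0.07242651 0.21754013] [ 0.63315629 -0.14269867  0.17342525]
side 608 [ 0.58991591 -0.23104472  0.12012183] [0.84999789 0.08934932 0.22066652] [ 0.73937684 -0.09415198  0.16334939]
```

View pics/maps.png

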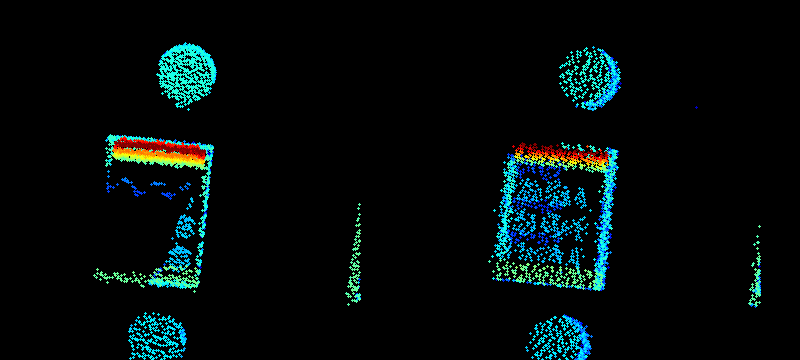

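View pics/side_crop.png

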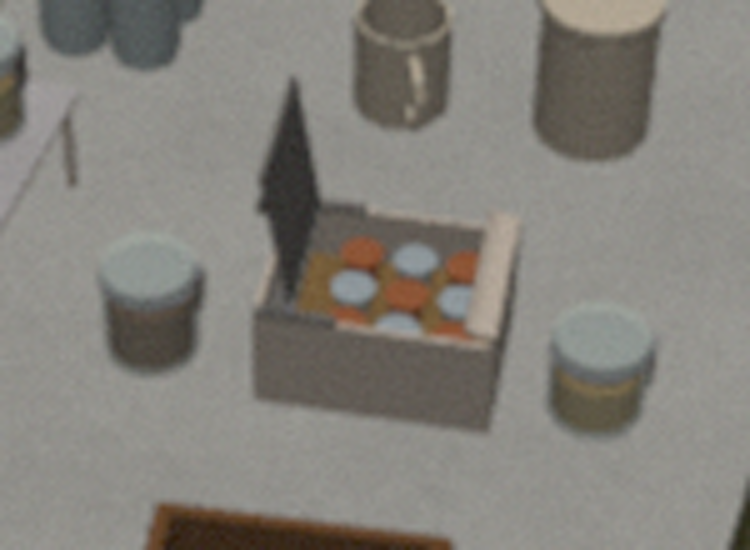

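View pics/scene_crop.png

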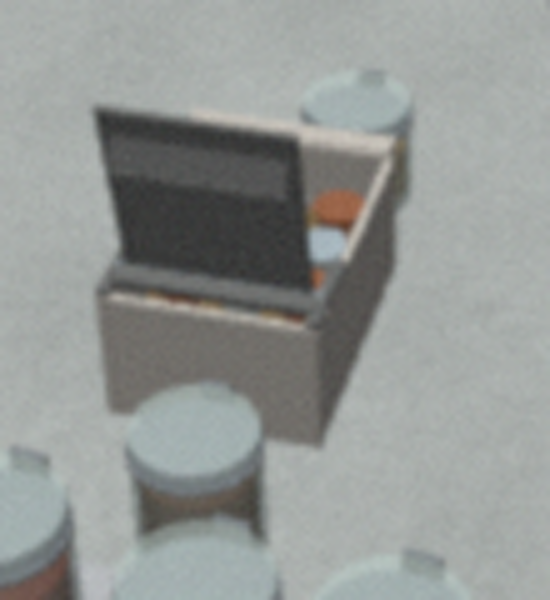

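Run:
```python
from h import *
P={n:dict(np.load(f'pics/{n}0.npz')) for n in['scene','side']}
for n,p in P.items():
    C=cloud(p)
    C=C.reshape(-1,3);r=p['range_z'].ravel()>0
    m=r&(C[:,0]>.42)&(C[:,0]<.65)&(C[:,1]>-.26)&(C[:,1]<-.05)
    f=C[m&(C[:,2]>.13)&(C[:,2]<.23)&(C[:,0]>.57)]
    c=f.mean(0);u,s,vt=np.linalg.svd(f-c);nn=vt[2]*np.sign(vt[2][0])
    print(n,'flap',len(f),c.round(4),nn.round(3),'yaw',np.degrees(np.arctan2(nn[1],nn[0])),'tilt',np.degrees(np.arcsin(nn[2])),f[:,2].max())
    for yd in(5,6,7):
        y=np.radians(yd);ax=np.array([np.cos(y),np.sin(y)]);ay=np.array([-ax[1],ax[0]])
        w=C[m&(C[:,2]>.02)&(C[:,2]<.12)]
        a=w[:,:2]@ax;b=w[:,:2]@ay
        sel=(a<.62)
        print(yd,'a',np.percentile(a,[.5,1,99,99.5]).round(4),'b',np.percentile(b,[.5,1,99,99.5]).round(4))
    l=w[(w[:,2]>.094)]; a=l[:,:2]@ax
    l=l[a<.52-.02]
    print('lip',len(l),l.mean(0).round(4),np.percentile(l[:,2],[5,50,95]))
    rr=cv2.minAreaRect(w[(w[:,2]>.07)][:,:2].astype(np.float32));print(rr)
```

```text
scene flap 932 [ 0.6122 -0.1483  0.1774] [ 0.979  0.104 -0.174] yaw 6.063521816532333 tilt -10.012638407534958 0.21754013252481308
5 a [0.4286 0.4297 0.6095 0.6098] b [-0.2677 -0.2666 -0.1384 -0.1381]
6 a [0.4254 0.4263 0.6054 0.6058] b [-0.278  -0.2769 -0.1482 -0.148 ]
7 a [0.4217 0.4228 0.6019 0.6022] b [-0.2883 -0.287  -0.1563 -0.1561]
lip 121 [ 0.4531 -0.1546  0.1021] [0.09962767 0.10189131 0.10581644]
((0.5337501168251038, -0.15894415974617004), (0.18527071177959442, 0.13210029900074005), 5.6727824211120605)
side flap 240 [ 0.6062 -0.1434  0.1772] [ 0.981  0.094 -0.168] yaw 5.477909602236815 tilt -9.696098378954268 0.2206665231169216
5 a [0.4278 0.428  0.6021 0.6035] b [-0.2709 -0.2698 -0.132  -0.1308]
6 a [0.4245 0.4248 0.5991 0.6004] b [-0.2796 -0.2785 -0.141  -0.1404]
7 a [0.4202 0.4206 0.5964 0.5977] b [-0.2884 -0.2876 -0.1493 -0.1487]
lip 167 [ 0.4557 -0.1623  0.1016] [0.09656873 0.101387   0.1070067 ]
((0.5325393676757812, -0.15759894251823425), (0.1777360588312149, 0.14780671894550323), 6.132863521575928)
```

Call:
{"name": "carry_out", "arguments": {
  "linear": [
    [0.0,0.0,0.04],
    [0.0,0.0,0.08],
    [0.02,-0.03,0.1],
    [0.04,-0.065,0.1],
    [0.06,-0.1,0.1],
    [0.08,-0.13,0.1],
    [0.1,-0.165,0.1],
    [0.12,-0.2,0.1]
  ],
  "roll": [0,0,0.05,0.1,0.15,0.2,0.25,0.3],
  "gripper": 0
}}

```text
clock: 1.47
tool_pos: [0.3118, 0.3935, 0.358]
eef_rot: [0.004, 1.0, 0.0, 0.0]
contact_force: [0.9, -0.4, -0.4]
opening: 0.422
```

Call:
{"name": "carry_out", "arguments": {
  "linear": [
    [0.02,-0.035,0.0],
    [0.04,-0.07,0.0],
    [0.06,-0.105,0.0],
    [0.08,-0.14,0.0],
    [0.1,-0.175,0.0],
    [0.12,-0.21,0.0],
    [0.14,-0.245,0.0],
    [0.16,-0.28,0.0]
  ],
  "roll": [0.03,0.06,0.09,0.11,0.11,0.11,0.11,0.11]
}}

```text
clock: 2.13
tool_pos: [0.4724, 0.1116, 0.3583]
eef_rot: [-0.051, 0.999, 0.0, 0.001]
contact_force: [0.6, 0.3, 0.5]
opening: 0.004
```

Call:
{"name": "carry_out", "arguments": {
  "linear": [
    [0.02,-0.03,0.0],
    [0.045,-0.06,0.0],
    [0.07,-0.1,0.0],
    [0.09,-0.13,0.0],
    [0.115,-0.165,0.0],
    [0.14,-0.2,0.0],
    [0.165,-0.23,0.0],
    [0.18,-0.258,0.0]
  ],
  "roll": [0,0,0,0,0,0,0,0]
}}

```text
clock: 2.8
tool_pos: [0.6541, -0.1493, 0.3579]
eef_rot: [-0.05, 0.999, -0.0, 0.001]
contact_force: [0.5, 0.5, -0.5]
opening: 0.002
```

Run:
```python
from h import *
p=snapshot('wrist');save(p,'wrist1');np.savez('pics/wrist1.npz',**p)
print(p['world_from_camera'].round(3).tolist())
for q in['flap_step','flap_edge','lip_edge','jar_nuts','keeper']:
    for r in tip_of(p,q)[:1]: print(q,r['confidence'],r['pixel'],world(p,r['pixel']).round(3))
```

```text
[[-0.101, 0.954, 0.283, 0.582], [0.995, 0.097, 0.028, -0.157], [-0.0, 0.284, -0.959, 0.484], [0.0, 0.0, 0.0, 1.0]]
flap_step 0.6 [319.7, 150.8] [ 0.617 -0.149  0.214]
flap_edge 0.71 [321.4, 151.4] [ 0.617 -0.148  0.214]
lip_edge 0.72 [318.2, 0.0] [ 0.467 -0.165  0.102]
jar_nuts 0.61 [334.0, 190.3] [ 0.684 -0.121  0.084]
keeper 0.84 [320.0, 78.1] [ 0.543 -0.154  0.068]
```

View pics/wrist1.png

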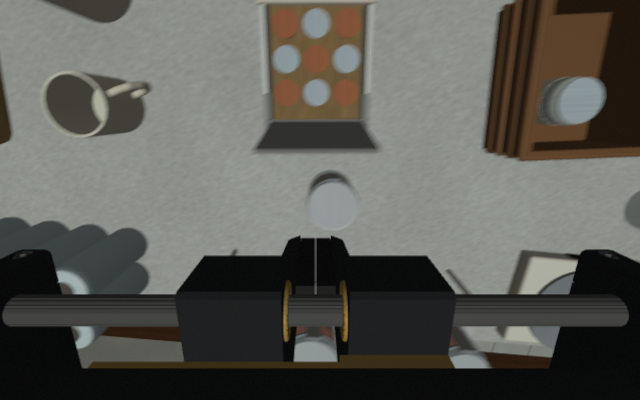

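Wrist picture: flap edge at (317,150), centred on the fingertips at (317,245). It measures (0.617, -0.149, 0.214), which matches the fit. I'll descend behind the flap.

Call:
{"name": "carry_out", "arguments": {
  "linear": [
    [0.0,0.0,-0.035],
    [0.0,0.0,-0.07],
    [0.0,0.0,-0.105],
    [0.0,0.0,-0.135],
    [0.0,0.0,-0.16],
    [0.0,0.0,-0.175],
    [0.0,0.0,-0.178],
    [0.0,0.0,-0.178]
  ],
  "roll": [0,0,0,0,0,0,0,0]
}}

```text
clock: 3.77
tool_pos: [0.6514, -0.1427, 0.18]
eef_rot: [-0.053, 0.999, 0.002, -0.0]
contact_force: [-0.1, -0.8, -0.2]
opening: 0.005
```

Call:
{"name": "carry_out", "arguments": {
  "linear": [
    [-0.012,-0.001,0.0],
    [-0.02,-0.002,0.0],
    [-0.028,-0.003,0.0],
    [-0.036,-0.004,-0.001],
    [-0.044,-0.005,-0.003],
    [-0.052,-0.0055,-0.005],
    [-0.06,-0.006,-0.007],
    [-0.06,-0.006,-0.007]
  ],
  "roll": [0,0,0,0,0,0,0,0]
}}

```text
clock: 4.43
tool_pos: [0.591, -0.1485, 0.175]
eef_rot: [-0.053, 0.999, 0.001, 0.0]
contact_force: [-1.1, -0.5, 0.3]
opening: 0.005
```

Run:
```python
from h import *
p=snapshot('side');save(p,'side2')
cv2.imwrite('pics/side2c.png',cv2.resize(p['img'][100:230,250:420,::-1],None,fx=4,fy=4,interpolation=cv2.INTER_CUBIC))
```

```text
(no output)
```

View pics/side2c.png

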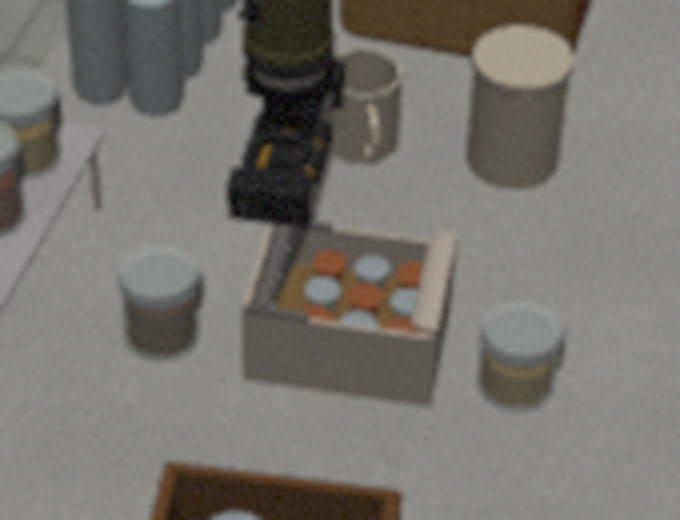

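The crop shows the flap at (285,260) being pushed forward by the fingertip. The rest is undisturbed, so I'll continue along the arc.

Call:
{"name": "carry_out", "arguments": {
  "linear": [
    [-0.009,-0.001,-0.004],
    [-0.018,-0.002,-0.008],
    [-0.026,-0.003,-0.011],
    [-0.034,-0.0035,-0.015],
    [-0.041,-0.004,-0.021],
    [-0.047,-0.005,-0.028],
    [-0.052,-0.0055,-0.035],
    [-0.056,-0.006,-0.043]
  ],
  "roll": [0,0,0,0,0,0,0,0]
}}

```text
clock: 5.15
tool_pos: [0.5382, -0.1541, 0.1333]
eef_rot: [-0.054, 0.999, 0.001, 0.003]
contact_force: [1.7, 0.1, 1.0]
opening: 0.004
```

Call:
{"name": "carry_out", "arguments": {
  "linear": [
    [-0.001,0.0,-0.003],
    [-0.002,0.0,-0.006],
    [-0.003,0.0,-0.009],
    [-0.004,0.0,-0.012],
    [-0.004,0.0,-0.014],
    [-0.004,0.0,-0.014]
  ],
  "roll": [0,0,0,0,0,0]
}}

```text
clock: 5.65
tool_pos: [0.5345, -0.1539, 0.1191]
eef_rot: [-0.054, 0.999, 0.001, 0.004]
contact_force: [0.2, 0.2, 0.1]
opening: 0.009
```

Run:
```python
from h import *
p=snapshot('side');a=cv2.resize(p['img'][110:230,250:420,::-1],None,fx=4,fy=4,interpolation=cv2.INTER_CUBIC)
cv2.imwrite('pics/side3c.png',a)
p=snapshot('wrist');save(p,'wrist3')
print(status.get_state()['contact_force'])
```

```text
[ 0.852159   -0.18666453  0.18469477]
```

View pics/side3c.png

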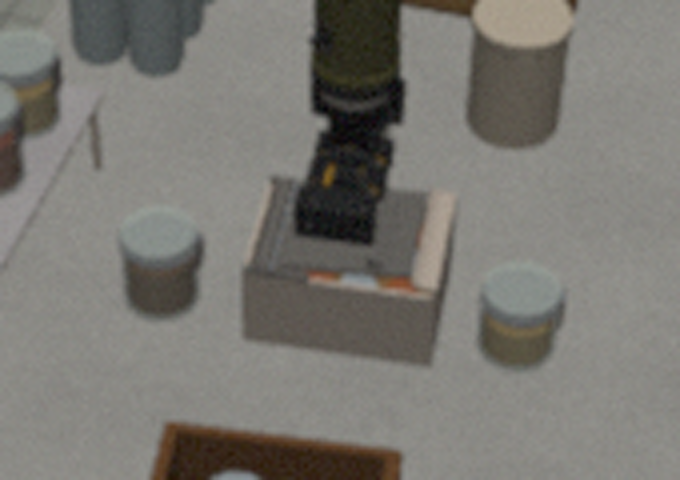

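View pics/wrist3.png

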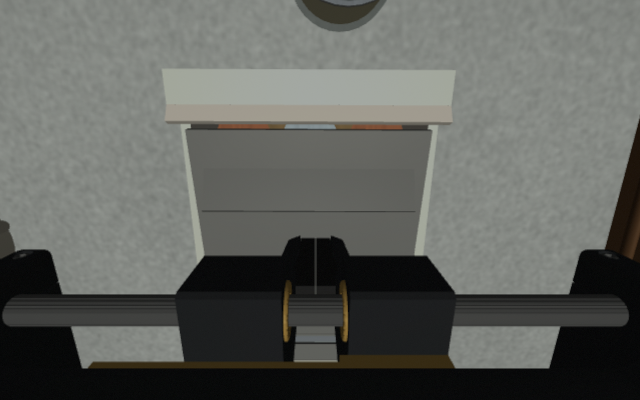

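The flap is almost flat. In the wrist picture the step face is at row 211, the free edge at row 127 and the lip edge at row 122, so the edge is just behind the lip. I'll lower the last millimetres.

Call:
{"name": "carry_out", "arguments": {
  "linear": [
    [0,0,-0.002],
    [0,0,-0.004],
    [0,0,-0.006],
    [0,0,-0.007],
    [0,0,-0.007]
  ],
  "roll": [0,0,0,0,0]
}}

```text
clock: 6.17
tool_pos: [0.5339, -0.154, 0.1122]
eef_rot: [-0.054, 0.999, 0.001, 0.003]
contact_force: [-1.9, 0.2, 4.2]
opening: 0.004
```

Call:
{"name": "carry_out", "arguments": {
  "linear": [
    [0,0,-0.001],
    [0,0,-0.001],
    [0,0,-0.001]
  ],
  "roll": [0,0,0]
}}

```text
clock: 6.42
tool_pos: [0.5339, -0.154, 0.1119]
eef_rot: [-0.054, 0.999, 0.001, 0.003]
contact_force: [-2.4, 1.0, 8.5]
opening: 0.006
```

Run:
```python
from h import *
p=snapshot('wrist');save(p,'wrist4')
W=cloud(p)
for v in (70,90,100,110,118,123,126,130,140,150,160,180,200,208,215,225):
    print(v,np.median(W[v,220:280],0).round(4),np.median(W[v,350:400],0).round(4))
```

```text
70 [ 0.4492 -0.1911  0.0995] [ 0.4436 -0.1388  0.0995]
90 [ 0.4572 -0.1902  0.0994] [ 0.4514 -0.1375  0.0998]
100 [ 0.4612 -0.1906  0.0994] [ 0.4554 -0.1368  0.0995]
110 [ 0.4654 -0.1902  0.1005] [ 0.4595 -0.1362  0.1003]
118 [ 0.4686 -0.1895  0.1025] [ 0.4628 -0.1362  0.1025]
123 [ 0.4706 -0.189   0.103 ] [ 0.4648 -0.136   0.1031]
126 [ 0.4751 -0.196   0.0666] [ 0.4662 -0.1353  0.1007]
130 [ 0.4746 -0.1914  0.0919] [ 0.4682 -0.1333  0.0919]
140 [ 0.4792 -0.1911  0.0921] [ 0.4728 -0.1324  0.092 ]
150 [ 0.4838 -0.1904  0.0919] [ 0.4775 -0.1317  0.0921]
160 [ 0.4887 -0.1908  0.0918] [ 0.4822 -0.131   0.0919]
180 [ 0.4977 -0.1897  0.0949] [ 0.4913 -0.13    0.0948]
200 [ 0.5064 -0.1884  0.0994] [ 0.5001 -0.1294  0.0992]
208 [ 0.5095 -0.1872  0.1019] [ 0.5033 -0.1294  0.1016]
215 [ 0.513  -0.1872  0.1019] [ 0.5066 -0.1288  0.1021]
225 [ 0.5223 -0.1891  0.092 ] [ 0.5153 -0.1254  0.0919]
```

The flap is flat: plate top reads 0.092 and lip 0.0995, both about 1 mm low. Now I'll slide it while keeping the press.

Call:
{"name": "carry_out", "arguments": {
  "linear": [
    [-0.003,0,-0.0008],
    [-0.006,-0.0006,-0.0008],
    [-0.009,-0.001,-0.0008],
    [-0.012,-0.0013,-0.0008],
    [-0.014,-0.0015,-0.0008],
    [-0.016,-0.0017,-0.0008]
  ],
  "roll": [0,0,0,0,0,0]
}}

```text
clock: 6.97
tool_pos: [0.5203, -0.1556, 0.1119]
eef_rot: [-0.054, 0.999, 0.001, 0.006]
contact_force: [4.7, 0.9, 5.2]
opening: 0.003
```

Call:
{"name": "carry_out", "arguments": {
  "linear": [
    [-0.005,-0.0005,-0.0008],
    [-0.008,-0.0008,-0.0008],
    [-0.011,-0.001,-0.0008],
    [-0.013,-0.0013,-0.0008]
  ],
  "roll": [0,0,0,0]
}}

```text
clock: 7.3
tool_pos: [0.51, -0.1567, 0.112]
eef_rot: [-0.054, 0.998, 0.001, 0.009]
contact_force: [5.1, 1.7, 5.2]
opening: 0.007
```

Run:
```python
from h import *
p=snapshot('wrist');save(p,'wrist5')
W=cloud(p)
for v in range(100,250,6):
    print(v,np.median(W[v,220:280],0).round(4),np.median(W[v,350:400],0).round(4))
```

```text
100 [ 0.4384 -0.2138 -0.0008] [ 0.4283 -0.1213 -0.0011]
106 [ 0.4426 -0.2128 -0.001 ] [ 0.4325 -0.1204 -0.001 ]
112 [ 0.447  -0.2132 -0.0008] [ 0.4368 -0.1199 -0.001 ]
118 [ 0.4501 -0.209   0.0183] [ 0.4409 -0.1208  0.0068]
124 [ 0.4487 -0.1956  0.085 ] [ 0.4423 -0.1344  0.0798]
130 [ 0.4502 -0.1925  0.0998] [ 0.4442 -0.1376  0.0996]
136 [ 0.4528 -0.1924  0.0995] [ 0.4466 -0.1373  0.0995]
142 [ 0.4554 -0.1922  0.0995] [ 0.4492 -0.1368  0.0995]
148 [ 0.4581 -0.1922  0.0996] [ 0.452  -0.1363  0.0996]
154 [ 0.4607 -0.1919  0.0997] [ 0.4546 -0.1359  0.0995]
160 [ 0.4635 -0.192   0.0995] [ 0.4572 -0.1353  0.0994]
166 [ 0.466  -0.1915  0.1009] [ 0.4598 -0.1352  0.1004]
172 [ 0.4684 -0.1912  0.1023] [ 0.4624 -0.1353  0.1018]
178 [ 0.4711 -0.1908  0.1023] [ 0.4649 -0.1347  0.1031]
184 [ 0.477  -0.1929  0.0918] [ 0.4703 -0.1316  0.0919]
190 [ 0.48   -0.1926  0.0918] [ 0.4733 -0.1322  0.0918]
196 [ 0.483  -0.1926  0.0924] [ 0.4761 -0.131   0.0922]
202 [ 0.4855 -0.1919  0.0938] [ 0.479  -0.1311  0.0935]
208 [ 0.4882 -0.1917  0.095 ] [ 0.4816 -0.1305  0.095 ]
214 [ 0.4909 -0.1914  0.0964] [ 0.4842 -0.1302  0.0963]
220 [ 0.4935 -0.1908  0.0977] [ 0.4868 -0.13    0.0978]
226 [ 0.4959 -0.1901  0.0992] [ 0.4894 -0.13    0.0989]
232 [ 0.4986 -0.1903  0.1005] [ 0.492  -0.1298  0.1003]
238 [ 0.5011 -0.1899  0.1019] [ 0.4946 -0.1295  0.1017]
244 [ 0.5091 -0.1914  0.092 ] [ 0.5023 -0.1264  0.0917]
```

View pics/wrist5.png

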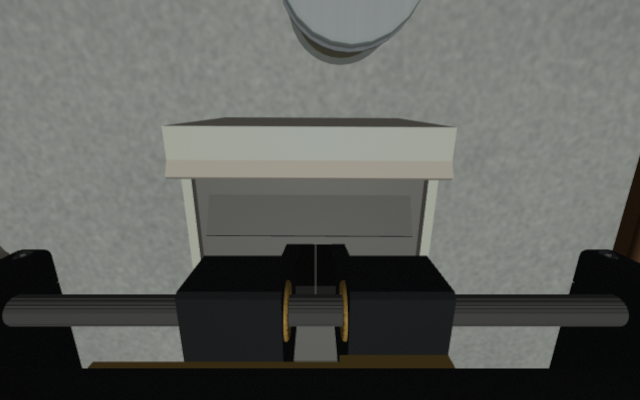

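The edge is now under the lip. The step face went from x≈0.514 to 0.503, about 11 mm, and the plate is still flat. Continuing.

Call:
{"name": "carry_out", "arguments": {
  "linear": [
    [-0.004,-0.0004,-0.0008],
    [-0.007,-0.0007,-0.0008],
    [-0.009,-0.001,-0.0008],
    [-0.0105,-0.001,-0.0008],
    [-0.0105,-0.001,-0.0008]
  ],
  "roll": [0,0,0,0,0]
}}

```text
clock: 7.77
tool_pos: [0.5016, -0.1576, 0.1119]
eef_rot: [-0.054, 0.998, 0.0, 0.011]
contact_force: [4.6, 1.6, 5.3]
opening: 0.006
```

Run:
```python
from h import *
p=snapshot('wrist');save(p,'wrist6')
W=cloud(p)
for v in range(190,265,5):
    print(v,np.median(W[v,220:280],0).round(4),np.median(W[v,350:400],0).round(4))
```

```text
190 [ 0.4685 -0.1916  0.1022] [ 0.4622 -0.1345  0.102 ]
195 [ 0.4705 -0.1913  0.1034] [ 0.4643 -0.1345  0.1032]
200 [ 0.4764 -0.1931  0.0933] [ 0.4697 -0.1315  0.093 ]
205 [ 0.4785 -0.1923  0.0945] [ 0.4719 -0.1315  0.0943]
210 [ 0.4808 -0.1924  0.0957] [ 0.4741 -0.1312  0.0953]
215 [ 0.4829 -0.192   0.0966] [ 0.4763 -0.131   0.0964]
220 [ 0.4851 -0.1918  0.0976] [ 0.4785 -0.1309  0.0975]
225 [ 0.4872 -0.1905  0.0988] [ 0.4807 -0.1307  0.0987]
230 [ 0.4893 -0.1911  0.1   ] [ 0.4827 -0.1306  0.0996]
235 [ 0.4916 -0.1908  0.1011] [ 0.4849 -0.1306  0.1008]
240 [ 0.4938 -0.19    0.1019] [ 0.4869 -0.1304  0.102 ]
245 [ 0.5015 -0.1922  0.092 ] [ 0.4945 -0.1271  0.0918]
250 [ 0.5044 -0.1921  0.0919] [ 0.4974 -0.1267  0.0919]
255 [ 0.5074 -0.192   0.0919] [ 0.5001 -0.1267  0.092 ]
260 [ 0.4693 -0.1788  0.1634] [ 0.4656 -0.1455  0.1634]
```

Call:
{"name": "carry_out", "arguments": {
  "linear": [
    [-0.003,-0.0003,-0.0008],
    [-0.004,-0.0004,-0.0008],
    [-0.005,-0.0005,-0.0008],
    [-0.005,-0.0005,-0.0008]
  ],
  "roll": [0,0,0,0]
}}

```text
clock: 8.15
tool_pos: [0.5014, -0.1576, 0.1122]
eef_rot: [-0.055, 0.998, 0.0, 0.017]
contact_force: [7.6, 1.2, 4.2]
opening: 0.006
```

It moved only 0.2 mm while the force rose, so it is at the stop. I'll back off and lift.

Call:
{"name": "carry_out", "arguments": {
  "linear": [
    [0.002,0.0002,0.0],
    [0.003,0.0003,0.002],
    [0.004,0.0004,0.01],
    [0.004,0.0004,0.03],
    [0.004,0.0004,0.06],
    [0.004,0.0004,0.09],
    [0.004,0.0004,0.12],
    [0.004,0.0004,0.12]
  ],
  "roll": [0,0,0,0,0,0,0,0]
}}

```text
clock: 8.82
tool_pos: [0.5075, -0.1579, 0.2372]
eef_rot: [-0.055, 0.998, -0.001, 0.02]
contact_force: [0.8, -0.0, -0.7]
opening: 0.004
```

Run:
```python
from h import *
s=status.get_state();print(s['clock'],s['tool_pos'],s['contact_force'])
p=snapshot('wrist');save(p,'wrist7')
W=cloud(p).reshape(-1,3)
d=W[:,:2]-[.535,-.1575];a=d@[.9945,.1045];b=d@[-.1045,.9945]
for lo in range(-96,70,4):
    m=(a*1000>=lo)&(a*1000<lo+4)&(abs(b)<.04)&(W[:,2]>.05)&(W[:,2]<.12)
    if m.sum()>5: print(lo,m.sum(),np.median(W[m,2]).round(4))
q=snapshot('side');cv2.imwrite('pics/side7c.png',cv2.resize(q['img'][110:230,250:420,::-1],None,fx=4,fy=4,interpolation=cv2.INTER_CUBIC))
```

```text
8.8167 [ 0.50747586 -0.15785476  0.23723298] [ 0.7623378  -0.03136441 -0.68045738]
-92 458 0.0922
-88 480 0.0996
-84 478 0.0995
-80 473 0.0995
-76 473 0.0999
-72 475 0.102
-68 325 0.1012
-64 444 0.0962
-60 457 0.0981
-56 465 0.1001
-52 464 0.1019
-48 460 0.1041
-44 165 0.1044
-40 376 0.0944
-36 386 0.0941
-32 366 0.0941
-28 356 0.094
-24 352 0.0939
-20 356 0.0938
-16 355 0.0937
-12 336 0.0936
-8 341 0.0934
-4 341 0.0933
0 323 0.0933
4 328 0.093
8 327 0.093
12 303 0.0929
16 309 0.0927
20 299 0.0925
24 151 0.0926
28 89 0.0925
32 73 0.0923
36 70 0.0922
40 50 0.0934
44 7 0.0924
```

View pics/wrist7.png

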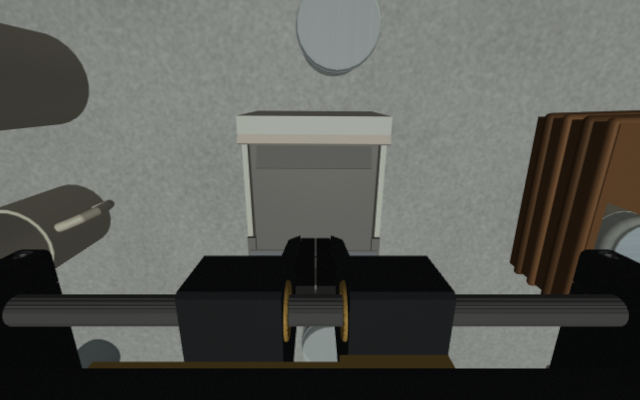

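View pics/side7c.png

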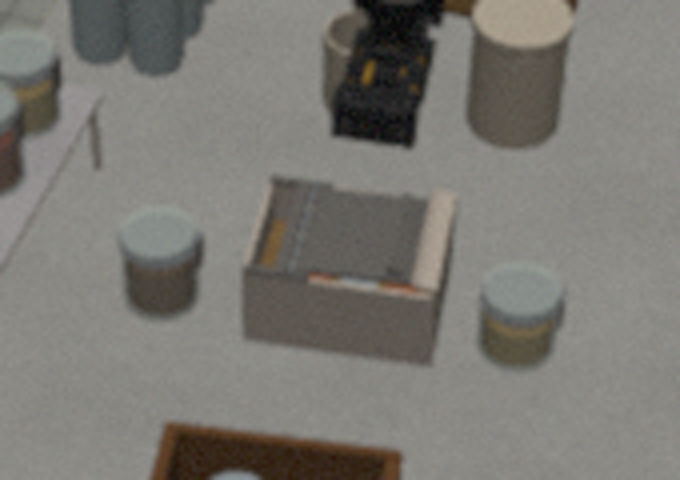

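Released. The plate stays flat, with a slope of about 0.026 rad from depth, and the step face is at keeper x≈-43 to -45. That puts the carriage 18–20 mm forward. Handing in.

```bash
python3 -c "
from plant import finish_job
print(finish_job())"
```

```text
the job is handed in; nothing more can be done
None
```

The keeper is closed: the flap lies flat with its free edge under the lip, and it stayed there when I let go. I handed the job in at about 9 s of the 48 s; no verdict came back.

With the closed fingertips I pushed the standing flap over from behind and pressed it flat at roughly 4–8 N. I then pushed on its step until it stopped moving, at about 8 N, and backed off and lifted clear.

**Last checks, after release:**
- **Flap angle:** about 0.026 rad from wrist-camera depth, inside the tucked range of 0 to 0.03.
- **Carriage:** about 18 to 20 mm forward, against the 15 mm needed. The spread comes from a 2–3 mm disagreement between the fitted keeper position and where the lip edge showed in depth.
- **Heights:** depth read about 1 mm low on both the lip and the flap while it was pressed flat, so the two still agree with each other.
- **Robot:** clear of everything, tool force reading about zero.
- **Bystanders:** the two jars by the keeper looked unmoved in the last pictures. I didn't measure any of the bystanders' positions, and the carafe and tall jar weren't in those views.

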